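Hook the weight sled out from under the riser and load the scale

ROBOT

A 6-joint arm with a two-finger parallel gripper is mounted at the origin on the work surface. World frame = base frame: x ahead of the robot, y to its left, z up, the work surface at z = 0. Lengths are in m, angles in degrees, forces in N, time in s.
With the tool pointing down it reaches from about 0.325 to 0.9 m from the base axis. Payload 3.5 kg.
Tool frame: the origin (TCP) lies at the very end of the fingers, on their centre line; the grasp point (between the pads) lies 19 mm behind it; x points along the fingers, y is the direction in which the jaws open and shut, and the axes are right-handed (so a half turn about x gives the same grasp; the last joint's range is limited). The gripper opens to 85 mm and grips with 20 to 120 N. Pads are 22 mm wide; open, the fingers measure 114 mm over their backs; the gripper's body (76 mm by 85 mm) begins 54 mm behind the grasp point. The pads swing forward as they close: fully open they stand 13 mm farther back than shut.
Start: joints at [59.507, 15.837, -1.513, 72.651, 0, 84.076], TCP at [0.26, 0.568, 0.231] pointing down, gripper open.
Joint ranges: [-178.77, 178.77], [-48.84, 107.48], [-61.69, 71.31], [-111.58, 123.2], [-90, 87.43], [-180, 180]. Speed limits (degrees/s): [147.25, 147.25, 180, 180, 180, 180].

INTERFACE

Orientations are given as [roll, pitch, yaw] about the fixed x, y, z axes, in that order (R = Rz(yaw) Ry(pitch) Rx(roll)).
In Python, from station import r, eyes gives the robot as it stands. The module is installed in compiled form; this text tells all that it offers.
- The arm moves only by the tool arm_command, never from a script. Its argument "moves" is a list of rows, each an object of numbers: "x", "y", "z": the shift along the tool's x, y, z in m; "ax", "ay", "az": the turn, a rotation vector about the tool's x, y, z in rad. A call has exactly 8 rows; each row is the pose to reach, as a shift and turn from the pose commanded when the call began, along the tool's axes at that moment; what a row does not reach only later rows make up. A row lasts 1/10 s, in which the tool goes at most 50 mm and 8.59 degrees, less where a joint would pass 70% of its speed; a pose out of reach is approached as far as the arm can. A call with a gripper value outside its range is refused whole. "hand" is the opening in per cent of the stroke, from 0 (shut) to 100 (fully open), set as the call begins (left out, the last holds). The fingers move at their own pace and stop on an object; "newtons" is the grip in N (left out, the last holds). Time passes only in rows, so rows that repeat a pose let the fingers close, or fill a call up. It gives the time, the measured TCP pose, the force and the opening at its end, in the units of the state.
- r.read_state(): the state, without advancing time (a new reading comes with each control period).
- eyes.camera(name): name is "scene" or "top" or "wrist"; returns the picture (480x640x3 uint8, red, green, blue); there is no depth.
- eyes.calibration(name): a dict with "fovy" (degrees; the focal length in pixels is half the picture's height over the tangent of half this angle, whatever the lens; pixels are square), "cx", "cy" (the principal point, pixels), "rvec" (rotation vector, rad) and "tvec" (3), from world to camera coordinates, as OpenCV has them. Camera axes: x right, y down, z forward; pixel columns grow to the right and rows downward; lengths in m; the calibration is good to about 2 mm. The wrist camera is an equidistant fisheye: a pixel r from the principal point sees the ray r / f radians off the axis. A picture is of the moment at which its call begins: read the wrist's pose just before it. calibration takes no time and is no camera call; for the wrist camera it gives the pose at the moment of the call.
- r.job_done(): hands the job in, once; it reports no verdict.
The state is a dict: "t": time; "joint_pos": joint angles; "qd": joint speeds; "effort": joint torques, N m; "eef_pos": TCP position; "ee_rot": TCP orientation; "ft_force": force on the tool from outside, world axes, zero at the start; "moment": the same for the moment, N m; "opening": finger opening in m.
Only numpy, scipy, OpenCV 4.12 (cv2) and the standard library are available. Lean on these libraries where they do the work, as an engineer would, in place of code of your own. Each camera call takes 0.05 s, during which the arm holds its last target. There are 200 camera calls.

TASK

The test weights are on a sled pushed in under the blue riser shelf. Take the orange-handled hook rod, reach it under the shelf, catch the sled's yellow eye and pull the sled all the way out to its stop (do not move it with the fingers), then lay the rod back flat on its black mat. Then set the brass weight gently upright and wholly on the steel pan of the white scale, leaving the sled out, the steel weight standing on it, and everything else where it is.

Things in the scene. Friction and masses are not known exactly. Their poses are not given: they have to be found in the camera images.
- riser: Fixed blue steel riser shelf, 300 deep (x) by 270 wide (y) by 120 mm high; board 16 mm thick, underside 104 mm up; open all round, 20 mm square posts at the corners. Origin: centre of its footprint at table height. Front is -x (roughly towards the robot's right): board edge at x = -150 mm; the sled comes out along -x. A carton and a can stand on its rear half.
- sled (a joint): How far the sled is pulled out, along the riser's -x: 0 = home under the shelf (always the start), 0.19 m = at its stop. It slides with about 2.5 N of friction, some drag (6 N per m/s), and stays where it is left.
- sled_mid (a point): Foot centre of the grey sled under the riser, axes as the riser's; when home this point is at the riser's origin; it moves with the sled. In its frame: front panel 190 mm wide, 68 mm high, outer face at x = -50 mm; behind it a tray from x = -42 to 38 mm, floor 10 mm and rims 25 mm above the table, a 25 mm high divider at y = 0, one weight in each half.
- eye (a point): Centre of the hole of the sled's yellow eye: a D loop of 8 mm bar standing 50 mm out of the front panel, in the upright plane y = 0 of the sled: its hole is entered sideways (along y). Hole: sled x = -92 to -50 mm, 24 to 56 mm above the table; this point: x = -72, y = 0, 40 mm up. When home it is 78 mm behind the riser's front edge (its bar 50 mm), hidden from above.
- rod: Hook rod of 0.13 kg lying flat on the mat: orange handle 100 mm long (x), 24 mm wide (y), 26 mm high, and from its +x end a straight 8 mm steel rod at mid handle height (13 mm above the underside) out to x = 170 mm, where it turns square to +y and ends at y = 38 mm. Origin: centre of the handle's underside; x along the rod towards the hook, z up.
- hook_tip (a point): Centre of the hook's tip end: at x = 170, y = 34, z = 13 mm of the rod.
- mat: Black rubber mat fixed flat on the table, 280 mm (x) by 120 mm (y), 3 mm thick; origin: centre of its underside. The rod's place is to lie wholly on it.
- brass_weight: Brass test weight, about 0.6 kg: body 52 mm in diameter and 50 mm high, above it a narrow neck and a straight round knob 32 mm in diameter from 61 to 84 mm height (grip this). Origin: centre of its underside; z up. Stands in one half of the sled tray; which half varies.
- steel_weight: Silver steel test weight of the same shape and mass in the other half of the sled tray; it stays there. Origin: centre of its underside.
- scale: White bench scale fixed on the table, 185 mm square with a 50 mm deep low keypad strip (32 mm high) on its -x side. Origin: centre of the square, at table height.
- pan (a point): Centre of the top of the scale's square steel pan, 180 by 180 mm, level, 65 mm above the table, with the scale's axes.
- mug: White mug, 76 mm wide, 90 mm high, standing beyond the work area. Origin: centre of its underside. Leave it.
- screwdriver: Red-handled screwdriver 190 mm long lying on the table. Leave it.
- wrench: Steel wrench 160 mm long lying on the table near the robot's left. Leave it.
- jar: Amber jar, 60 mm in diameter, 75 mm high, standing beyond the work area. Origin: centre of its underside. Leave it.
- carton: Cardboard carton, 100 by 120 by 70 mm high, on the rear half of the riser. Origin: centre of its underside. Leave it.
- can: Green can, 60 mm in diameter, 90 mm high, on the rear half of the riser. Origin: centre of its underside. Leave it.
There are look-alikes about, which are no part of the job. There is more than one size of the rod; the one meant has the size given above.

How it is judged (in metres and radians):
On the way, in this order (a step that is already met when the one before it is completed fails the run):
1. the hook rod is lifted off its mat (height (world z) of rod above 0.018 m), for 0.1 s.
2. the sled is being pulled out by the rod in its eye (contact force between rod and sled above 0.5 N and value of joint sled above 0.03 m), for 0.05 s.
3. the sled is out at its stop (value of joint sled above 0.175 m), for 0.1 s.
4. the rod lies flat on its mat, let go (height (world z) of rod below 0.012 m and angle between rod's own z axis and vertical below 0.1 rad and x of rod in the frame of mat between -0.145 and 0.145 m and y of rod in the frame of mat between -0.065 and 0.065 m and x of hook_tip in the frame of mat between -0.145 and 0.145 m and y of hook_tip in the frame of mat between -0.065 and 0.065 m and linear speed of rod below 0.03 m/s and contact force between the fingers and rod below 0.3 N), for 0.2 s.
5. the brass weight stands on the pan, let go (x of brass_weight in the frame of pan between -0.066 and 0.066 m and y of brass_weight in the frame of pan between -0.066 and 0.066 m and z of brass_weight in the frame of pan between -0.006 and 0.006 m and angle between brass_weight's own z axis and vertical below 0.08 rad and linear speed of brass_weight below 0.03 m/s and contact force between the fingers and brass_weight below 0.3 N), for 0.2 s.
At the end, for the whole second after the job is handed in: The sled is still out (at least 165 of 190 mm); the rod lies flat on the mat, handle centre and hook tip both over it; the brass weight stands upright, at rest, wholly on the pan (its axis within 66 mm of the pan's centre each way); the steel weight stands upright in the sled's tray (value of joint sled above 0.165 m and height (world z) of rod below 0.012 m and angle between each of rod, steel_weight's own z axis and vertical below 0.1 rad and x of rod in the frame of mat between -0.145 and 0.145 m and y of rod in the frame of mat between -0.065 and 0.065 m and x of hook_tip in the frame of mat between -0.145 and 0.145 m and y of hook_tip in the frame of mat between -0.065 and 0.065 m and x of brass_weight in the frame of pan between -0.066 and 0.066 m and y of brass_weight in the frame of pan between -0.066 and 0.066 m and z of brass_weight in the frame of pan between -0.006 and 0.006 m and angle between brass_weight's own z axis and vertical below 0.08 rad and linear speed of brass_weight below 0.03 m/s and x of steel_weight in the frame of sled_mid between -0.04 and 0.04 m and y of steel_weight in the frame of sled_mid between -0.09 and 0.09 m and height (world z) of steel_weight below 0.02 m); the robot touches nothing.
It fails at once if the fingers move or push the sled before it is out (contact force between the fingers and sled above 2 N and value of joint sled below 0.165 m).
It fails at once if the brass weight is dropped or slammed on the scale (contact force between brass_weight and scale above 80 N).
It fails at once if a test weight is tipped over or the steel one is lifted out (angle between brass_weight's own z axis and vertical above 0.6 rad or angle between steel_weight's own z axis and vertical above 0.4 rad or height (world z) of steel_weight above 0.05 m).
It fails at once if a bystander is disturbed (distance of any of mug, screwdriver, wrench, jar, carton, can from where it was at the start of the episode above 0.03 m).
It also fails if it takes over 67 s, if anything falls off the work surface, if the arm or the gripper's body presses on something with over 40 N, if the wrist force passes 120 N, or if a joint passes its speed limit or range.

## Working session

There is one attempt and no reset: what is moved stays moved. The work goes in short steps, Python scripts to look and compute and a tool call to move; the robot and the scene stay as the last step left them, time stands still between calls to the robot, and variables do not carry over. Pictures are saved under pics/ and viewed, about 8 in all and at most 12, crops included, and the job is handed in when it is done.

Besides the shell and the picture viewer there is one more tool, called after "Request:" in YAML: its name, and indented under it one key for each argument. arm_command: Moves the arm, as the interface text tells. Its arguments: {"type":"object","properties":{"moves":{"type":"array","items":{"type":"object","properties":{"x":{"type":"number"},"y":{"type":"number"},"z":{"type":"number"},"ax":{"type":"number"},"ay":{"type":"number"},"az":{"type":"number"}}}},"hand":{"type":"number"},"newtons":{"type":"number"}},"required":["moves"]}

```bash
mkdir -p pics; cat > h.py <<'E'
import numpy as np, cv2
from scipy.spatial.transform import Rotation as R
from station import r, eyes
def snap(n,f):
    c=eyes.calibration(n); im=eyes.camera(n); cv2.imwrite('pics/'+f,im[:,:,::-1]); return im,c
def cam(c):
    f=240/np.tan(np.radians(c['fovy'])/2); Rm=R.from_rotvec(np.ravel(c['rvec'])).as_matrix(); return f,Rm,np.ravel(c['tvec'])
def ray(c,u,v,fish=False):
    f,Rm,t=cam(c); d=np.array([u-c['cx'],v-c['cy']])/f
    if fish:
        th=np.hypot(*d); d=d/th*np.sin(th); d=np.array([*d,np.cos(th)])
    else: d=np.array([*d,1.])
    return -Rm.T@t, Rm.T@d
def atz(c,u,v,z,fish=False):
    o,d=ray(c,u,v,fish); return o+d*(z-o[2])/d[2]
def proj(c,P,fish=False):
    f,Rm,t=cam(c); p=Rm@np.asarray(P)+t
    if fish:
        rr=np.hypot(p[0],p[1]); th=np.arctan2(rr,p[2]); return c['cx']+f*th*p[0]/rr, c['cy']+f*th*p[1]/rr
    return c['cx']+f*p[0]/p[2], c['cy']+f*p[1]/p[2]
E
python3 - <<'E'
from h import *
import pickle
C={}
for n in ('top','scene'):
    im,c=snap(n,n+'0.png'); C[n]=c; print(n,c)
pickle.dump(C,open('C.pkl','wb'))
s=r.read_state();print(s)
E
```

```text
top {'fovy': 54.40368012540256, 'cx': 318.7091269997637, 'cy': 244.55823168480686, 'rvec': array([ 2.04377101, -2.14596076,  0.24687228]), 'tvec': array([0.05887189, 0.50982662, 1.08187402])}
scene {'fovy': 42.11541461223023, 'cx': 318.4303072034304, 'cy': 250.68467693493284, 'rvec': array([ 0.46845373,  2.73795826, -1.18826501]), 'tvec': array([ 0.46378931, -0.07141898,  1.70967041])}
{'t': 0.1, 'joint_pos': array([ 5.95067675e+01,  1.58776823e+01, -1.59035437e+00,  7.26509184e+01,
        1.24956321e-03,  8.40763118e+01]), 'qd': array([-0.01279767, -0.09668813,  0.11065544,  0.04665115, -0.028716  ,
       -0.09094006]), 'effort': array([-1.71636177e-03, -4.46708357e+01,  2.96128267e+01,  8.48539523e-03,
       -2.23689981e-04, -1.08898277e-06]), 'eef_pos': array([0.25950746, 0.56779725, 0.23022749]), 'ee_rot': array([ -96.52552858,   89.88103837, -121.09507423]), 'ft_force': array([-0.50620311,  0.1555821 ,  0.21173595]), 'moment': array([-0.00707521, -0.00402638, -0.01192499]), 'opening': 0.0851143679328156}
```

View pics/top0.png

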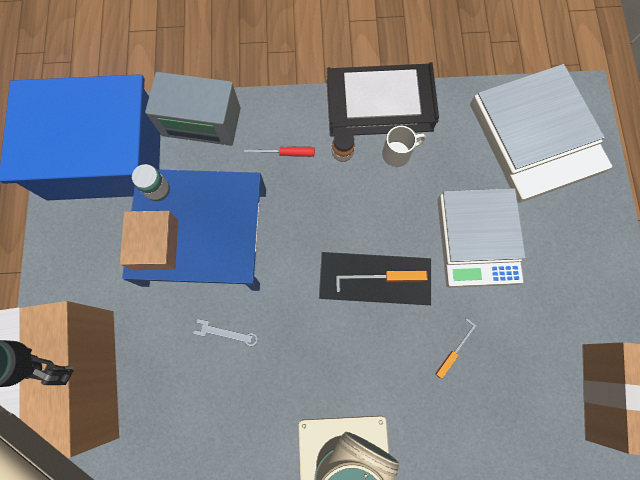

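View pics/scene0.png

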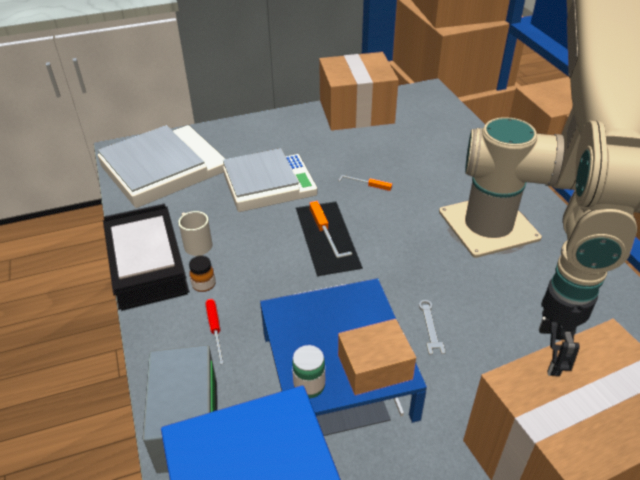

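The top view shows two orange rods: (407,276)→hook (338,285) on the black mat, and a shorter one at (456,350) on bare table. There are also two scales: the small one at (482,230), with its keypad towards the robot, and a big one at (545,120). The rod on the mat and the small scale should fit the description; I'll check their sizes. The riser is at (195,225) with its front edge at column ~262.

```bash
python3 - <<'E'
from h import *
import pickle
c=pickle.load(open('C.pkl','rb'))['top']
im=cv2.imread('pics/top0.png'); hsv=cv2.cvtColor(im,cv2.COLOR_BGR2HSV)
def rects(m,z,name,amin=80,box=None):
    if box: 
        k=np.zeros_like(m);k[box[1]:box[3],box[0]:box[2]]=1;m=m*k
    n,l,st,ce=cv2.connectedComponentsWithStats(m)
    for i in range(1,n):
        if st[i,4]<amin: continue
        cs,_=cv2.findContours((l==i).astype(np.uint8),0,1)
        pts=np.vstack(cs)[:,0]
        W=np.array([atz(c,u,v,z)[:2] for u,v in pts])*1000
        rc=cv2.minAreaRect(W.astype(np.float32)); print(name,ce[i].round(1),st[i,4],np.round(rc[0],1),np.round(rc[1],1),round(rc[2],1), np.round(cv2.boxPoints(rc)).astype(int).tolist())
H,S,V=cv2.split(hsv)
rects(((H>8)&(H<20)&(S>200)&(V>150)).astype(np.uint8),.027,'handle')
rects(((V<60)).astype(np.uint8),.003,'mat',500,(310,245,440,310))
rects(((H>105)&(H<120)&(S>150)&(V>100)).astype(np.uint8),.12,'riser',500,(100,150,275,300))
rects(((S<60)&(V>100)&(V<250)).astype(np.uint8),.065,'pan',800,(437,185,526,262))
for p in [(338.5,290),(338.5,277)]: print('hook',atz(c,*p,.016))
a=cv2.resize(im[165:295,110:270],None,fx=4,fy=4,interpolation=3)
b=cv2.resize(im[180:310,315:530],None,fx=3.2,fy=3.2,interpolation=3)
b2=np.zeros((b.shape[0],800,3),np.uint8);b2[:,:b.shape[1]]=b
cv2.imwrite('pics/rodcrop.png',cv2.resize(im[180:390,310:530],None,fx=2.8,fy=2.8,interpolation=3))
E
```

```text
mat [371.7 291.3] 571 [ 401.8 -105.2] [194.7  57.6] 83.8 [[363, -199], [420, -205], [441, -12], [384, -5]]
riser [118.1 162.2] 987 [726.9 508.1] [71.2 96. ] 0.9 [[691, 555], [692, 459], [763, 461], [762, 557]]
riser [207.8 225.5] 10188 [562.1 327.4] [299.7 269.6] 85.2 [[415, 190], [684, 167], [709, 465], [440, 488]]
pan [481.1 222.9] 6823 [ 547.4 -369.4] [231.1 194.5] 87.1 [[444, -480], [639, -490], [650, -259], [456, -249]]
hook [ 0.40432663 -0.00982295  0.016     ]
hook [ 0.43696844 -0.01171233  0.016     ]
```

View pics/rodcrop.png

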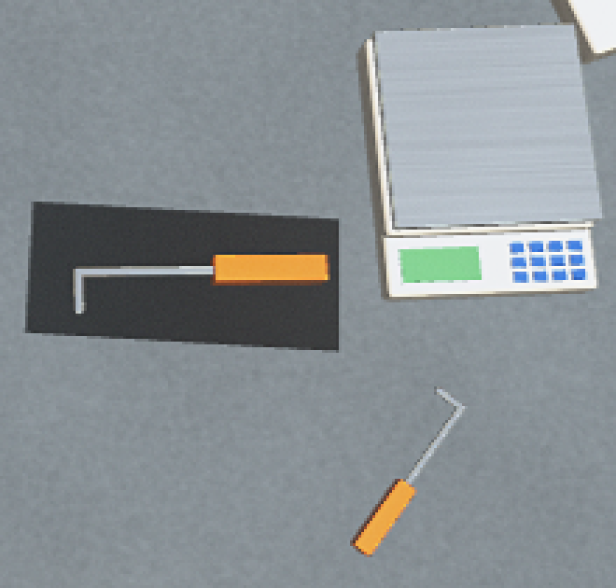

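The crop confirms the two candidates: the rod on the mat (handle at crop 214–327,255–280; hook at 76–82,270–313) is clearly longer than the off-mat rod. Next I'll fit the rod, mat and scale sizes.

```bash
python3 - <<'E'
from h import *
import pickle
c=pickle.load(open('C.pkl','rb'))['top']
im=cv2.imread('pics/top0.png'); H,S,V=cv2.split(cv2.cvtColor(im,cv2.COLOR_BGR2HSV))
print('hsv handle',H[275,410],S[275,410],V[275,410])
m=((H>8)&(H<25)&(S>150)&(V>200)).astype(np.uint8); m[:,:350]=0; m[:,470:]=0; m[:240]=0
n,l,st,ce=cv2.connectedComponentsWithStats(m)
for i in range(1,n):
    if st[i,4]<50: continue
    pts=np.vstack(cv2.findContours((l==i).astype(np.uint8),0,1)[0])[:,0]
    rc=cv2.minAreaRect((1000*np.array([atz(c,u,v,.027)[:2] for u,v in pts])).astype(np.float32)); print('handle',ce[i],rc)
q=lambda u,v:(310+u/2.8-.3,180+v/2.8-.3)
for nm,z,L in [('mat',.003,[(34,203),(339,219),(339,351),(26,332)]),('handle',.029,[(214,255),(327,256),(328,279),(214,279)]),('hook',.016,[(76,271),(79,313),(213,270)]),('pan',.065,[(374,31),(574,24),(602,218),(389,227)])]:
    P=np.array([atz(c,*q(*p),z)[:2] for p in L])*1000
    print(nm,P.round(0).tolist(),'mean',P.mean(0).round(1),'sides',np.linalg.norm(np.diff(P,axis=0),axis=1).round(0))
s=r.read_state(); print(R.from_euler('xyz',s['ee_rot'],degrees=True).as_matrix().round(3))
E
```

```text
hsv handle 18 185 237
handle [406.33613445 275.02521008] ((431.8941345214844, -179.70098876953125), (96.993896484375, 20.08525848388672), 87.17958068847656)
handle [447.07537688 364.35678392] ((213.48553466796875, -256.1831970214844), (15.599109649658203, 68.43165588378906), 48.66607666015625)
mat [[505.0, 27.0], [477.0, -250.0], [357.0, -238.0], [388.0, 40.0]] mean [ 431.8 -105.4] sides [278. 120. 279.]
handle [[445.0, -130.0], [439.0, -230.0], [418.0, -229.0], [423.0, -128.0]] mean [ 431.2 -179.1] sides [100.  21. 100.]
hook [[438.0, -8.0], [401.0, -8.0], [433.0, -130.0]] mean [424.2 -48.6] sides [ 38. 126.]
pan [[634.0, -284.0], [631.0, -463.0], [454.0, -461.0], [455.0, -277.0]] mean [ 543.7 -371.2] sides [179. 177. 184.]
[[-0.001  0.416  0.909]
 [-0.002  0.909 -0.416]
 [-1.    -0.002 -0.   ]]
```

Sizes agree: handle 100 mm and hook 38 mm on a 280×120 mm mat (the look-alike's handle is about 68 mm), pan about 180 mm square, riser 300×270 mm. Rod origin is (0.432,-0.180) at yaw 87°, riser (0.562,0.327) at yaw 85.2°, pan (0.544,-0.371).

Request:
arm_command:
  moves:
    - {"x":0.005,"y":-0.03,"z":0.024,"ax":0.07}
    - {"x":0.03,"y":-0.29,"z":0.228,"ax":0.6}
    - {"x":0.03,"y":-0.29,"z":0.228,"ax":0.6}
    - {"x":0.03,"y":-0.29,"z":0.228,"ax":0.6}
    - {"x":0.03,"y":-0.29,"z":0.228,"ax":0.6}
    - {"x":0.03,"y":-0.29,"z":0.228,"ax":0.6}
    - {"x":0.03,"y":-0.29,"z":0.228,"ax":0.6}
    - {"x":0.03,"y":-0.29,"z":0.228,"ax":0.6}
  hand: 60

```text
schema error: expected keys x, y, z, ax, ay, az
```

Request:
arm_command:
  moves:
    - {"x":0.08,"y":-0.11,"z":0.3525,"ax":0.59}
    - {"x":0.08,"y":-0.11,"z":0.3525,"ax":0.59}
    - {"x":0.08,"y":-0.11,"z":0.3525,"ax":0.59}
    - {"x":0.08,"y":-0.11,"z":0.3525,"ax":0.59}
    - {"x":0.08,"y":-0.11,"z":0.3525,"ax":0.59}
    - {"x":0.08,"y":-0.11,"z":0.3525,"ax":0.59}
    - {"x":0.08,"y":-0.11,"z":0.3525,"ax":0.59}
    - {"x":0.08,"y":-0.11,"z":0.3525,"ax":0.59}

```text
schema error: expected keys x, y, z, ax, ay, az
```

All six keys are required.

Request:
arm_command:
  moves:
    - {"x":0.005,"y":-0.03,"z":0.024,"ax":0.07,"ay":0,"az":0}
    - {"x":0.03,"y":-0.29,"z":0.228,"ax":0.6,"ay":0,"az":0}
    - {"x":0.03,"y":-0.29,"z":0.228,"ax":0.6,"ay":0,"az":0}
    - {"x":0.03,"y":-0.29,"z":0.228,"ax":0.6,"ay":0,"az":0}
    - {"x":0.03,"y":-0.29,"z":0.228,"ax":0.6,"ay":0,"az":0}
    - {"x":0.03,"y":-0.29,"z":0.228,"ax":0.6,"ay":0,"az":0}
    - {"x":0.03,"y":-0.29,"z":0.228,"ax":0.6,"ay":0,"az":0}
    - {"x":0.03,"y":-0.29,"z":0.228,"ax":0.6,"ay":0,"az":0}
  hand: 60

```text
t: 0.9
eef_pos: [0.346, 0.207, 0.2006]
ee_rot: [-70.5, 89.9, -129.5]
ft_force: [0.4, 0.5, 0.4]
opening: 0.0513
```

Request:
arm_command:
  moves:
    - {"x":0.08,"y":-0.109,"z":0.351,"ax":0.59,"ay":0,"az":0}
    - {"x":0.08,"y":-0.109,"z":0.351,"ax":0.59,"ay":0,"az":0}
    - {"x":0.08,"y":-0.109,"z":0.351,"ax":0.59,"ay":0,"az":0}
    - {"x":0.08,"y":-0.109,"z":0.351,"ax":0.59,"ay":0,"az":0}
    - {"x":0.08,"y":-0.109,"z":0.351,"ax":0.59,"ay":0,"az":0}
    - {"x":0.08,"y":-0.109,"z":0.351,"ax":0.59,"ay":0,"az":0}
    - {"x":0.08,"y":-0.109,"z":0.351,"ax":0.59,"ay":0,"az":0}
    - {"x":0.08,"y":-0.109,"z":0.351,"ax":0.59,"ay":0,"az":0}

```text
t: 1.7
eef_pos: [0.4346, -0.1505, 0.1205]
ee_rot: [1.7, 90.0, -91.2]
ft_force: [0.4, 0.7, 0.6]
opening: 0.0513
```

```bash
cat >> h.py <<'E'
def delta(p,yaw):
    "tool shift and ax to world TCP p with tool-y yaw (deg), tool down"
    s=r.read_state(); M=R.from_euler('xyz',s['ee_rot'],degrees=True).as_matrix()
    T=np.array([[0,np.cos(np.radians(yaw)),np.sin(np.radians(yaw))],[0,np.sin(np.radians(yaw)),-np.cos(np.radians(yaw))],[-1,0,0]])
    print('t',round(s['t'],2),'tcp',s['eef_pos'].round(4),'toolyaw',np.degrees(np.arctan2(M[1,1],M[0,1])).round(2),'op',s['opening'].round(4),'F',s['ft_force'].round(2))
    print(' shift',(M.T@(np.array(p)-s['eef_pos'])).round(4),'turn',R.from_matrix(M.T@T).as_rotvec().round(4))
E
python3 - <<'E'
from h import *
im,c=snap('wrist','w1.png')
delta((.4335,-.150,.05),-2.8)
for n,P in dict(handlecentre=(.432,-.18,.029),front=(.4345,-.13,.029),hook=(.440,-.01,.016)).items(): print(n,np.round(proj(c,P,True),0))
E
```

```text
Traceback (most recent call last):
  File "h.py", line 25, in delta
    print('t',round(s['t'],2),'tcp',s['eef_pos'].round(4),'toolyaw',np.degrees(np.arctan2(M[1,1],M[0,1])).round(2),'op',s['opening'].round(4),'F',s['ft_force'].round(2))
                                                                                                                        ^^^^^^^^^^^^^^^^^^
AttributeError: 'float' object has no attribute 'round'
```

View pics/w1.png

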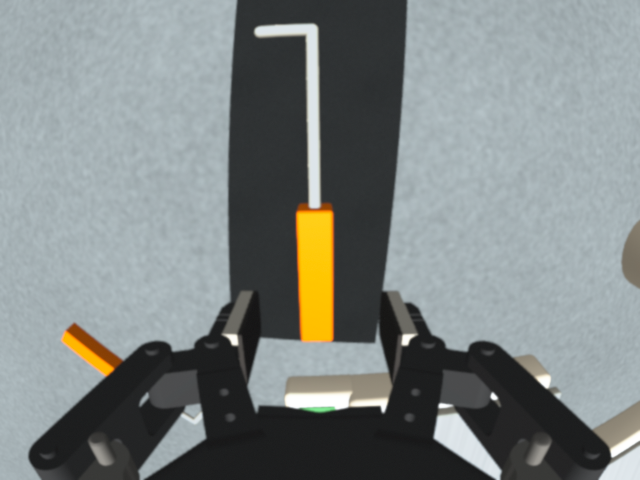

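The wrist picture shows the rod between the open fingers, handle at (315,205)–(317,341), hook at (312,28). I'll compare these with the prediction.

```bash
sed -i "s/s\['opening'\].round(4)/round(s['opening'],4)/" h.py; python3 - <<'E'
from h import *
c=eyes.calibration('wrist')
delta((.4335,-.150,.005),-2.8)
for n,P in dict(rear=(.4295,-.23,.029),front=(.4345,-.13,.029),hook=(.440,-.01,.016)).items(): print(n,np.round(proj(c,P,True),0))
for n,u,v,z in [('front',315.5,209,.029),('rear',317,341,.029),('corner',312,29,.016),('tip',256,32,.016)]: print(n,atz(c,u,v,z,True).round(4))
E
```

```text
t 1.75 tcp [ 0.4357 -0.1527  0.1201] toolyaw -3.03 op 0.0511 F [ 1.73 -3.06 -0.26]
 shift [ 0.1151 -0.0024 -0.0029] turn [-0.004   0.0031 -0.0007]
rear [317. 341.]
front [317. 209.]
hook [315.  26.]
front [ 0.4338 -0.1302  0.029 ]
rear [ 0.4292 -0.2299  0.029 ]
corner [ 0.4379 -0.0117  0.016 ]
tip [ 0.4012 -0.0106  0.016 ]
```

Request:
arm_command:
  moves:
    - {"x":0.04,"y":-0.003,"z":-0.003,"ax":0,"ay":0,"az":0}
    - {"x":0.08,"y":-0.003,"z":-0.003,"ax":0,"ay":0,"az":0}
    - {"x":0.105,"y":-0.003,"z":-0.003,"ax":0,"ay":0,"az":0}
    - {"x":0.115,"y":-0.003,"z":-0.003,"ax":0,"ay":0,"az":0}
    - {"x":0.115,"y":-0.003,"z":-0.003,"ax":0,"ay":0,"az":0}
    - {"x":0.115,"y":-0.003,"z":-0.003,"ax":0,"ay":0,"az":0}
    - {"x":0.115,"y":-0.003,"z":-0.003,"ax":0,"ay":0,"az":0}
    - {"x":0.115,"y":-0.003,"z":-0.003,"ax":0,"ay":0,"az":0}

```text
t: 2.55
eef_pos: [0.4329, -0.1445, 0.0077]
ee_rot: [66.6, 89.8, -26.2]
ft_force: [0.5, 0.4, -0.9]
opening: 0.051
```

Request:
arm_command:
  moves:
    - {"x":0,"y":0,"z":0,"ax":0,"ay":0,"az":0}
    - {"x":0,"y":0,"z":0,"ax":0,"ay":0,"az":0}
    - {"x":0,"y":0,"z":0,"ax":0,"ay":0,"az":0}
    - {"x":0,"y":0,"z":0,"ax":0,"ay":0,"az":0}
    - {"x":0,"y":0,"z":0,"ax":0,"ay":0,"az":0}
    - {"x":0,"y":0,"z":0,"ax":0,"ay":0,"az":0}
    - {"x":0,"y":0,"z":0,"ax":0,"ay":0,"az":0}
    - {"x":0,"y":0,"z":0,"ax":0,"ay":0,"az":0}
  hand: 0
  newtons: 80

```text
t: 3.35
eef_pos: [0.4321, -0.1442, 0.0072]
ee_rot: [67.5, 89.9, -25.2]
ft_force: [-1.8, 0.2, 5.7]
opening: 0.0226
```

```bash
python3 - <<'E'
from h import *
delta((.433,-.150,.029),-2.8)
E
```

```text
t 3.35 tcp [ 0.4321 -0.1442  0.0072] toolyaw -2.75 op 0.0226 F [-1.81  0.16  5.72]
 shift [-0.0218  0.0012  0.0058] turn [ 0.0009  0.0004 -0.0011]
```

Request:
arm_command:
  moves:
    - {"x":-0.02,"y":0,"z":0,"ax":0,"ay":0,"az":0}
    - {"x":-0.045,"y":0,"z":0,"ax":0,"ay":0,"az":0}
    - {"x":-0.06,"y":0,"z":0,"ax":0,"ay":0,"az":0}
    - {"x":-0.06,"y":0.04,"z":-0.03,"ax":0.01,"ay":0,"az":0}
    - {"x":-0.06,"y":0.08,"z":-0.06,"ax":0.02,"ay":0,"az":0}
    - {"x":-0.06,"y":0.12,"z":-0.1,"ax":0.03,"ay":0,"az":0}
    - {"x":-0.06,"y":0.15,"z":-0.13,"ax":0.036,"ay":0,"az":0}
    - {"x":-0.06,"y":0.155,"z":-0.135,"ax":0.036,"ay":0,"az":0}

```text
t: 4.15
eef_pos: [0.5975, -0.0134, 0.0668]
ee_rot: [106.6, 89.7, 12.0]
ft_force: [0.4, -0.2, -1.8]
opening: 0.0223
```

```bash
python3 - <<'E'
from h import *
delta((.5933,-.0168,.033),-4.8)
im,c=snap('wrist','w2.png')
delta((.5933,-.0168,.033),-4.8)
print('camera',ray(c,320,240.1,True)[0], r.read_state()['eef_pos'])
E
```

```text
t 4.15 tcp [ 0.5975 -0.0134  0.0668] toolyaw -4.57 op 0.0223 F [ 0.44 -0.25 -1.84]
 shift [ 0.0338 -0.004   0.0038] turn [ 0.0041 -0.0014 -0.0048]
t 4.2 tcp [ 0.5958 -0.0141  0.0664] toolyaw -4.59 op 0.0223 F [ 0.22 -0.15 -1.49]
 shift [ 0.0334 -0.0023  0.0029] turn [ 0.0036 -0.0008 -0.0024]
camera [0.60218279 0.06273013 0.20894927] [ 0.59576964 -0.01412648  0.06639186]
```

View pics/w2.png

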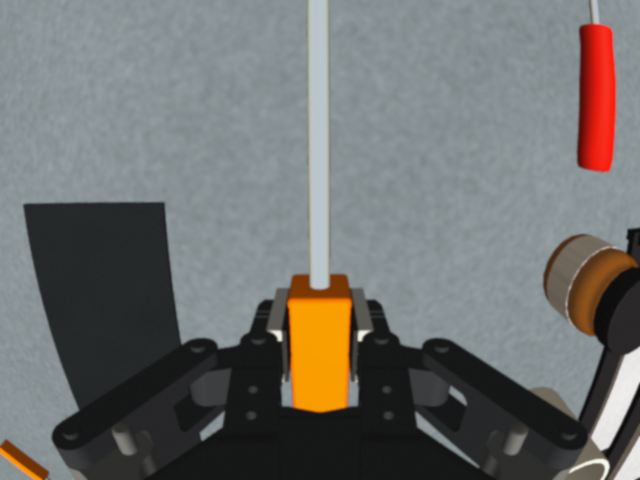

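Request:
arm_command:
  moves:
    - {"x":0.02,"y":-0.004,"z":-0.01,"ax":0.0036,"ay":0,"az":0}
    - {"x":0.034,"y":-0.006,"z":-0.03,"ax":0.0036,"ay":0,"az":0}
    - {"x":0.035,"y":-0.007,"z":-0.06,"ax":0.0036,"ay":0,"az":0}
    - {"x":0.035,"y":-0.007,"z":-0.09,"ax":0.0036,"ay":0,"az":0}
    - {"x":0.035,"y":-0.007,"z":-0.115,"ax":0.0036,"ay":0,"az":0}
    - {"x":0.035,"y":-0.007,"z":-0.128,"ax":0.0036,"ay":0,"az":0}
    - {"x":0.035,"y":-0.007,"z":-0.132,"ax":0.0036,"ay":0,"az":0}
    - {"x":0.035,"y":-0.007,"z":-0.132,"ax":0.0036,"ay":0,"az":0}

```text
t: 5.0
eef_pos: [0.5963, 0.115, 0.0312]
ee_rot: [-41.6, 89.9, -136.6]
ft_force: [0.8, -0.9, -1.7]
opening: 0.0222
```

```bash
cat >> h.py <<'E'
RO=np.array([.562,.327]); EX=np.array([.0837,.9965]); EY=np.array([-.9965,.0837])
def W(x,y,z): return np.array([*(RO+EX*x+EY*y),z])
E
python3 - <<'E'
from h import *
im,c=snap('wrist','w3.png')
delta(W(-.205,-.018,.031),-4.8)
s=r.read_state(); d=s['eef_pos'][:2]-RO; print('riser frame',d@EX,d@EY)
print('eye pred px',np.round(proj(c,W(-.072,0,.056),True)))
E
```

```text
t 5.05 tcp [0.5964 0.1146 0.0312] toolyaw -5.06 op 0.0225 F [-0.35 -0.39 -2.06]
 shift [ 0.0002 -0.0341 -0.0036] turn [-0.0046  0.0009  0.0006]
riser frame -0.2088024858100461 -0.052095272316603054
eye pred px [165. -36.]
```

View pics/w3.png

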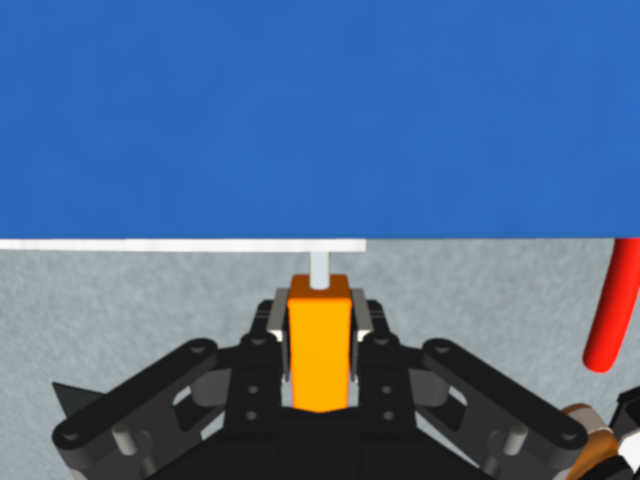

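The board edge is square to the tool at row 239, so the yaw is right, and the rod goes under at column 320. The hook is at sled x≈-75 mm, inside the hole range. Now I'll slide it sideways into the eye.

Request:
arm_command:
  moves:
    - {"x":0,"y":-0.005,"z":-0.002,"ax":-0.004,"ay":0,"az":0}
    - {"x":0,"y":-0.011,"z":-0.002,"ax":-0.004,"ay":0,"az":0}
    - {"x":0,"y":-0.017,"z":-0.002,"ax":-0.004,"ay":0,"az":0}
    - {"x":0,"y":-0.023,"z":-0.002,"ax":-0.004,"ay":0,"az":0}
    - {"x":0,"y":-0.029,"z":-0.002,"ax":-0.004,"ay":0,"az":0}
    - {"x":0,"y":-0.033,"z":-0.002,"ax":-0.004,"ay":0,"az":0}
    - {"x":0,"y":-0.034,"z":-0.002,"ax":-0.004,"ay":0,"az":0}
    - {"x":0,"y":-0.034,"z":-0.002,"ax":-0.004,"ay":0,"az":0}

```text
t: 5.85
eef_pos: [0.5631, 0.1207, 0.0314]
ee_rot: [101.6, 90.0, 6.8]
ft_force: [-0.2, -1.2, -1.1]
opening: 0.0221
```

Request:
arm_command:
  moves:
    - {"x":0,"y":0,"z":0.005,"ax":0,"ay":0,"az":0}
    - {"x":0,"y":0,"z":0.01,"ax":0,"ay":0,"az":0}
    - {"x":0,"y":0,"z":0.015,"ax":0,"ay":0,"az":0}
    - {"x":0,"y":0,"z":0.02,"ax":0,"ay":0,"az":0}
    - {"x":0,"y":0,"z":0.025,"ax":0,"ay":0,"az":0}
    - {"x":0,"y":0,"z":0.03,"ax":0,"ay":0,"az":0}
    - {"x":0,"y":0,"z":0.035,"ax":0,"ay":0,"az":0}
    - {"x":0,"y":0,"z":0.04,"ax":0,"ay":0,"az":0}

```text
t: 6.65
eef_pos: [0.5599, 0.0804, 0.0314]
ee_rot: [151.9, 90.0, 57.1]
ft_force: [0.9, 2.9, -1.3]
opening: 0.0225
```

```bash
python3 - <<'E'
from h import *
delta(W(-.409,-.018,.031),-4.8)
s=r.read_state(); d=s['eef_pos'][:2]-RO; print('riser frame',d@EX,d@EY,s['moment'])
E
```

```text
t 6.65 tcp [0.5599 0.0804 0.0314] toolyaw -4.79 op 0.0225 F [ 0.85  2.86 -1.3 ]
 shift [ 0.0003 -0.0006  0.1631] turn [ 0.0002 -0.0003 -0.0002]
riser frame -0.24587777647059217 -0.01856751021679014 [ 0.4940135  -0.08320431 -0.03543638]
```

The pull force is about 3 N, so the sled is following. I'll keep pulling to the stop.

Request:
arm_command:
  moves:
    - {"x":0,"y":0,"z":0.01,"ax":0,"ay":0,"az":0}
    - {"x":0,"y":0,"z":0.02,"ax":0,"ay":0,"az":0}
    - {"x":0,"y":0,"z":0.03,"ax":0,"ay":0,"az":0}
    - {"x":0,"y":0,"z":0.04,"ax":0,"ay":0,"az":0}
    - {"x":0,"y":0,"z":0.05,"ax":0,"ay":0,"az":0}
    - {"x":0,"y":0,"z":0.06,"ax":0,"ay":0,"az":0}
    - {"x":0,"y":0,"z":0.07,"ax":0,"ay":0,"az":0}
    - {"x":0,"y":0,"z":0.08,"ax":0,"ay":0,"az":0}

```text
t: 7.45
eef_pos: [0.553, 0.0002, 0.0313]
ee_rot: [-112.6, 90.0, 152.6]
ft_force: [1.0, 3.0, -0.5]
opening: 0.0221
```

Request:
arm_command:
  moves:
    - {"x":0,"y":0,"z":0.01,"ax":0,"ay":0,"az":0}
    - {"x":0,"y":0,"z":0.02,"ax":0,"ay":0,"az":0}
    - {"x":0,"y":0,"z":0.03,"ax":0,"ay":0,"az":0}
    - {"x":0,"y":0,"z":0.04,"ax":0,"ay":0,"az":0}
    - {"x":0,"y":0,"z":0.05,"ax":0,"ay":0,"az":0}
    - {"x":0,"y":0,"z":0.06,"ax":0,"ay":0,"az":0}
    - {"x":0,"y":0,"z":0.068,"ax":0,"ay":0,"az":0}
    - {"x":0,"y":0,"z":0.074,"ax":0,"ay":0,"az":0}

```text
t: 8.25
eef_pos: [0.5467, -0.0736, 0.0313]
ee_rot: [-57.1, 90.0, -152.0]
ft_force: [0.8, 3.6, -1.3]
opening: 0.0224
```

```bash
python3 - <<'E'
from h import *
delta(W(-.412,-.018,.031),-4.8)
s=r.read_state(); d=s['eef_pos'][:2]-RO; print('riser frame',d@EX,d@EY,s['moment'])
E
```

```text
t 8.25 tcp [ 0.5467 -0.0736  0.0313] toolyaw -4.81 op 0.0224 F [ 0.84  3.58 -1.29]
 shift [ 0.0003 -0.0003  0.0115] turn [-0.0002  0.0002  0.0003]
riser frame -0.40047763946142634 -0.01832495286622416 [ 0.65885454 -0.06573394 -0.0972839 ]
```

Request:
arm_command:
  moves:
    - {"x":0,"y":0,"z":0.003,"ax":0,"ay":0,"az":0}
    - {"x":0,"y":0,"z":0.005,"ax":0,"ay":0,"az":0}
    - {"x":0,"y":0,"z":0.007,"ax":0,"ay":0,"az":0}
    - {"x":0,"y":0,"z":0.009,"ax":0,"ay":0,"az":0}
    - {"x":0,"y":0,"z":0.011,"ax":0,"ay":0,"az":0}
    - {"x":0,"y":0,"z":0.012,"ax":0,"ay":0,"az":0}
    - {"x":0,"y":0,"z":0.013,"ax":0,"ay":0,"az":0}
    - {"x":0,"y":0,"z":0.014,"ax":0,"ay":0,"az":0}

```text
t: 9.05
eef_pos: [0.5457, -0.0861, 0.0312]
ee_rot: [-172.0, 89.9, 93.2]
ft_force: [0.9, 6.8, -2.2]
opening: 0.0224
```

```bash
python3 - <<'E'
from h import *
im,c=snap('top','top1.png')
delta(W(-.412,-.018,.031),-4.8)
cv2.imwrite('pics/top1c.png',cv2.resize(im[150:310,180:440,::-1],None,fx=3,fy=3,interpolation=3))
s=r.read_state(); d=s['eef_pos'][:2]-RO; print('riser frame',d@EX,d@EY,s['moment'])
E
```

```text
t 9.1 tcp [ 0.5457 -0.0861  0.0312] toolyaw -4.78 op 0.0223 F [ 1.17  5.38 -2.4 ]
 shift [ 0.0002 -0.0004 -0.001 ] turn [ 0.0003 -0.0017  0.0001]
riser frame -0.41302557363042186 -0.018351054622172864 [ 0.94043779 -0.1420815  -0.07235383]
```

View pics/top1c.png

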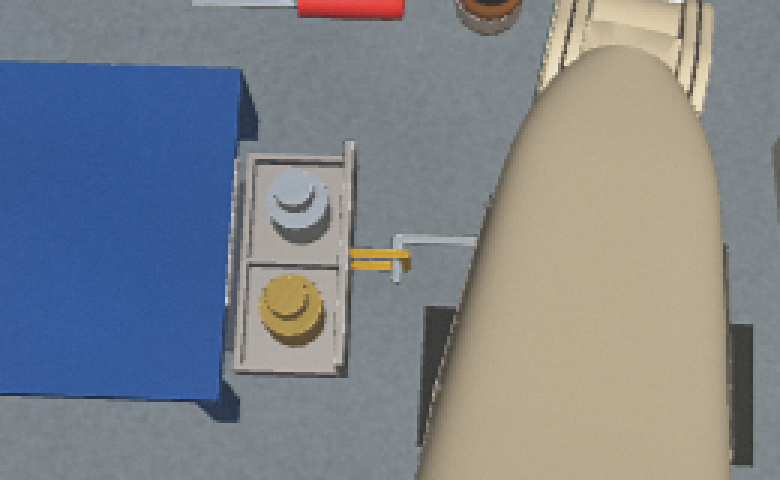

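The sled is out: its tray is clear of the board. Brass (~290,300 in the crop) is in the near half and steel (~297,195) in the far half. I'll check the travel in pixels.

```bash
python3 - <<'E'
from h import *
c=eyes.calibration('top')
def f(n,u,v,z):
    p=atz(c,180+u/3-.3,150+v/3-.3,z); d=p[:2]-RO; print(n,p.round(4),'riser',(d@EX).round(4),(d@EY).round(4))
f('panel outer top',354,145,.068);f('panel outer bot',347,373,.068); f('board edge',243,69,.12);f('board edge2',222,400,.12)
f('brass knob',286,297,.084);f('brass body',292,308,.05);f('steel knob',295,188,.084)
f('tip',397,282,.04);f('corner',397,240,.04)
delta((.5457,-.0861,.0312),-4.8)
E
```

```text
panel outer top [0.632  0.0805 0.068 ] riser -0.2397 -0.0904
panel outer bot [0.4406 0.0933 0.068 ] riser -0.243 0.1014
board edge [0.6825 0.1652 0.12  ] riser -0.1512 -0.1336
board edge2 [0.4153 0.1861 0.12  ] riser -0.1527 0.1344
brass knob [0.5015 0.1389 0.084 ] riser -0.1925 0.0446
brass body [0.5    0.1373 0.05  ] riser -0.1942 0.0459
steel knob [0.592  0.1292 0.084 ] riser -0.1946 -0.0465
tip [0.5201 0.0504 0.04  ] riser -0.2792 0.0186
corner [0.5562 0.0488 0.04  ] riser -0.2777 -0.0175
t 9.1 tcp [ 0.5457 -0.0861  0.0312] toolyaw -4.78 op 0.0223 F [ 1.17  5.38 -2.4 ]
 shift [ 0. -0. -0.] turn [ 0.0003 -0.0017  0.0001]
```

The sled is at 190 mm, with the panel face at riser -0.241. Now I'll unhook: in a little, sideways out, then lift.

Request:
arm_command:
  moves:
    - {"x":0,"y":0,"z":-0.005,"ax":0,"ay":0,"az":0}
    - {"x":0,"y":0,"z":-0.012,"ax":0,"ay":0,"az":0}
    - {"x":0,"y":0.005,"z":-0.014,"ax":0,"ay":0,"az":0}
    - {"x":0,"y":0.015,"z":-0.014,"ax":0,"ay":0,"az":0}
    - {"x":0,"y":0.03,"z":-0.014,"ax":0,"ay":0,"az":0}
    - {"x":0,"y":0.045,"z":-0.014,"ax":0,"ay":0,"az":0}
    - {"x":0,"y":0.05,"z":-0.014,"ax":0,"ay":0,"az":0}
    - {"x":0,"y":0.05,"z":-0.014,"ax":0,"ay":0,"az":0}

```text
t: 9.9
eef_pos: [0.5982, -0.0773, 0.0315]
ee_rot: [64.5, 89.9, -30.3]
ft_force: [0.2, -0.1, -2.0]
opening: 0.0217
```

Request:
arm_command:
  moves:
    - {"x":-0.02,"y":0,"z":0.01,"ax":0,"ay":0,"az":0}
    - {"x":-0.045,"y":0,"z":0.03,"ax":0,"ay":0,"az":0}
    - {"x":-0.06,"y":0,"z":0.06,"ax":0,"ay":0,"az":0}
    - {"x":-0.06,"y":-0.04,"z":0.08,"ax":-0.01,"ay":0,"az":0}
    - {"x":-0.06,"y":-0.08,"z":0.082,"ax":-0.02,"ay":0,"az":0}
    - {"x":-0.06,"y":-0.12,"z":0.082,"ax":-0.03,"ay":0,"az":0}
    - {"x":-0.06,"y":-0.15,"z":0.082,"ax":-0.035,"ay":0,"az":0}
    - {"x":-0.06,"y":-0.155,"z":0.082,"ax":-0.035,"ay":0,"az":0}

```text
t: 10.7
eef_pos: [0.4297, -0.1439, 0.09]
ee_rot: [-108.1, 89.6, 159.0]
ft_force: [-0.6, 0.7, -2.0]
opening: 0.0223
```

```bash
python3 - <<'E'
from h import *
delta((.4321,-.1442,.0085),-2.75)
E
```

```text
t 10.7 tcp [ 0.4297 -0.1439  0.09  ] toolyaw -2.86 op 0.0223 F [-0.57  0.69 -1.98]
 shift [0.0815 0.0029 0.0004] turn [-0.0019 -0.002   0.0061]
```

Request:
arm_command:
  moves:
    - {"x":0.02,"y":0.002,"z":0,"ax":0,"ay":0,"az":0}
    - {"x":0.045,"y":0.002,"z":0,"ax":0,"ay":0,"az":0}
    - {"x":0.065,"y":0.002,"z":0,"ax":0,"ay":0,"az":0}
    - {"x":0.075,"y":0.002,"z":0,"ax":0,"ay":0,"az":0}
    - {"x":0.079,"y":0.002,"z":0,"ax":0,"ay":0,"az":0}
    - {"x":0.082,"y":0.002,"z":0,"ax":0,"ay":0,"az":0}
    - {"x":0.082,"y":0.002,"z":0,"ax":0,"ay":0,"az":0}
    - {"x":0.082,"y":0.002,"z":0,"ax":0,"ay":0,"az":0}

```text
t: 11.5
eef_pos: [0.4383, -0.1462, 0.0101]
ee_rot: [66.3, 89.9, -26.5]
ft_force: [0.3, -0.2, -1.3]
opening: 0.0228
```

```bash
python3 - <<'E'
from h import *
delta((.4321,-.1442,.0072),-2.75)
E
```

```text
t 11.5 tcp [ 0.4383 -0.1462  0.0101] toolyaw -2.78 op 0.0228 F [ 0.3  -0.22 -1.3 ]
 shift [ 0.0028 -0.0063 -0.0017] turn [-0.0005  0.0007 -0.0015]
```

Request:
arm_command:
  moves:
    - {"x":0.001,"y":0,"z":0,"ax":0,"ay":0,"az":0}
    - {"x":0.002,"y":0,"z":0,"ax":0,"ay":0,"az":0}
    - {"x":0.003,"y":0,"z":0,"ax":0,"ay":0,"az":0}
    - {"x":0.003,"y":0,"z":0,"ax":0,"ay":0,"az":0}
    - {"x":0.003,"y":0,"z":0,"ax":0,"ay":0,"az":0}
    - {"x":0.003,"y":0,"z":0,"ax":0,"ay":0,"az":0}
    - {"x":0.003,"y":0,"z":0,"ax":0,"ay":0,"az":0}
    - {"x":0.003,"y":0,"z":0,"ax":0,"ay":0,"az":0}

```text
t: 12.3
eef_pos: [0.4379, -0.146, 0.0073]
ee_rot: [60.9, 90.0, -31.9]
ft_force: [-1.9, 2.2, 6.6]
opening: 0.0225
```

Request:
arm_command:
  moves:
    - {"x":0,"y":0,"z":0,"ax":0,"ay":0,"az":0}
    - {"x":0,"y":0,"z":0,"ax":0,"ay":0,"az":0}
    - {"x":0,"y":0,"z":0,"ax":0,"ay":0,"az":0}
    - {"x":0,"y":0,"z":0,"ax":0,"ay":0,"az":0}
    - {"x":0,"y":0,"z":0,"ax":0,"ay":0,"az":0}
    - {"x":0,"y":0,"z":0,"ax":0,"ay":0,"az":0}
    - {"x":0,"y":0,"z":0,"ax":0,"ay":0,"az":0}
    - {"x":0,"y":0,"z":0,"ax":0,"ay":0,"az":0}
  hand: 60

```text
t: 13.1
eef_pos: [0.4375, -0.1458, 0.0063]
ee_rot: [-101.1, 90.0, 166.1]
ft_force: [-0.3, 0.2, 0.4]
opening: 0.0511
```

Request:
arm_command:
  moves:
    - {"x":-0.03,"y":0,"z":0,"ax":0,"ay":0,"az":0}
    - {"x":-0.08,"y":0,"z":0,"ax":0,"ay":0,"az":0}
    - {"x":-0.13,"y":0,"z":0,"ax":0,"ay":0,"az":0}
    - {"x":-0.18,"y":0,"z":0,"ax":0,"ay":0,"az":0}
    - {"x":-0.19,"y":0,"z":-0.04,"ax":0,"ay":0,"az":0}
    - {"x":-0.19,"y":0,"z":-0.08,"ax":0,"ay":0,"az":0}
    - {"x":-0.19,"y":0,"z":-0.11,"ax":0,"ay":0,"az":0}
    - {"x":-0.19,"y":0,"z":-0.11,"ax":0,"ay":0,"az":0}

```text
t: 13.9
eef_pos: [0.4424, -0.0332, 0.1965]
ee_rot: [176.0, 89.9, 83.5]
ft_force: [-0.5, 0.2, 0.5]
opening: 0.0513
```

```bash
python3 - <<'E'
from h import *
delta((.501,.138,.16),-4.8)
im,c=snap('wrist','w4.png')
delta((.501,.138,.16),-4.8)
for n,P in dict(brass=(.501,.138,.094),steel=(.592,.129,.094),rodorg=(.437,-.182,.029)).items(): print(n,np.round(proj(c,P,True)))
E
```

```text
t 13.9 tcp [ 0.4424 -0.0332  0.1965] toolyaw -2.54 op 0.0513 F [-0.51  0.24  0.49]
 shift [ 0.0367  0.051  -0.1736] turn [ 0.0395 -0.001  -0.0001]
t 13.95 tcp [ 0.4426 -0.0346  0.1964] toolyaw -2.6 op 0.0514 F [-0.7   0.5   0.78]
 shift [ 0.0363  0.0505 -0.1751] turn [ 0.0384  0.0002 -0.0001]
brass [397. -12.]
steel [518.  13.]
rodorg [321. 359.]
```

View pics/w4.png

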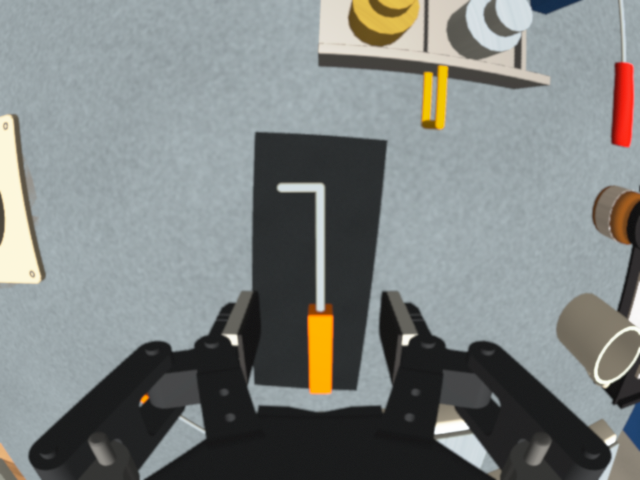

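The rod lies flat on the mat (handle (320,350), hook (300,187), both over it). Brass and steel stand on the sled. I'll move the camera over the brass knob to refine its position, allowing for the tray's 10 mm floor.

Request:
arm_command:
  moves:
    - {"x":0,"y":0.015,"z":-0.03,"ax":0.01,"ay":0,"az":0}
    - {"x":0,"y":0.035,"z":-0.07,"ax":0.025,"ay":0,"az":0}
    - {"x":0,"y":0.05,"z":-0.1,"ax":0.038,"ay":0,"az":0}
    - {"x":0,"y":0.05,"z":-0.1,"ax":0.038,"ay":0,"az":0}
    - {"x":0,"y":0.05,"z":-0.1,"ax":0.038,"ay":0,"az":0}
    - {"x":0,"y":0.05,"z":-0.1,"ax":0.038,"ay":0,"az":0}
    - {"x":0,"y":0.05,"z":-0.1,"ax":0.038,"ay":0,"az":0}
    - {"x":0,"y":0.05,"z":-0.1,"ax":0.038,"ay":0,"az":0}

```text
t: 14.75
eef_pos: [0.4972, 0.0606, 0.1963]
ee_rot: [-47.8, 90.0, -142.8]
ft_force: [0.4, -0.3, -0.8]
opening: 0.0512
```

```bash
python3 - <<'E'
from h import *
im,c=snap('wrist','w5.png')
H,S,V=cv2.split(cv2.cvtColor(im,cv2.COLOR_RGB2HSV))
print('pred',np.round(proj(c,(.501,.138,.094),True)))
m=((H>15)&(H<30)&(S>110)&(V>60)).astype(np.uint8)
n,l,st,ce=cv2.connectedComponentsWithStats(m)
for i in range(1,n):
    if st[i,4]>300: print(st[i],ce[i].round(1))
delta((.501,.138,.16),-4.8)
E
```

```text
pred [316. 123.]
[ 280   90   69   67 3571] [314.1 122.9]
[362 186  17  61 888] [370.4 213.6]
t 14.8 tcp [0.4974 0.0607 0.1963] toolyaw -5.04 op 0.0513 F [ 0.47  0.47 -0.05]
 shift [ 0.0363 -0.0032 -0.0773] turn [-0.0042  0.0001  0.    ]
```

View pics/w5.png

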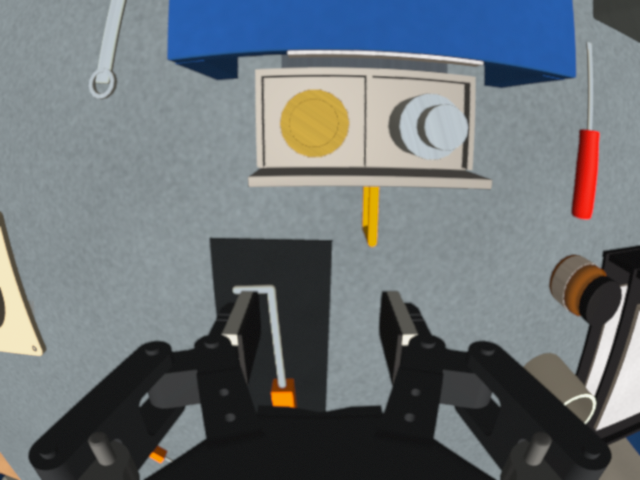

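The brass is centred at pixel (314,123), as predicted to within 2 px (1.5 mm): (0.4995, 0.138). Going over it.

Request:
arm_command:
  moves:
    - {"x":0,"y":-0.002,"z":-0.03,"ax":0,"ay":0,"az":0}
    - {"x":0,"y":-0.004,"z":-0.06,"ax":0,"ay":0,"az":0}
    - {"x":0.02,"y":-0.005,"z":-0.077,"ax":0,"ay":0,"az":0}
    - {"x":0.045,"y":-0.005,"z":-0.077,"ax":0,"ay":0,"az":0}
    - {"x":0.065,"y":-0.005,"z":-0.077,"ax":0,"ay":0,"az":0}
    - {"x":0.075,"y":-0.005,"z":-0.077,"ax":0,"ay":0,"az":0}
    - {"x":0.075,"y":-0.005,"z":-0.077,"ax":0,"ay":0,"az":0}
    - {"x":0.075,"y":-0.005,"z":-0.077,"ax":0,"ay":0,"az":0}

```text
t: 15.6
eef_pos: [0.4998, 0.1384, 0.122]
ee_rot: [102.0, 90.0, 7.0]
ft_force: [0.4, 0.2, 0.6]
opening: 0.0513
```

```bash
python3 - <<'E'
from h import *
im,c=snap('wrist','w6.png')
delta((.4995,.138,.064),-4.8)
E
```

```text
t 15.65 tcp [0.5003 0.1385 0.1224] toolyaw -4.99 op 0.0512 F [ 0.09 -0.24  0.18]
 shift [ 0.0584 -0.0009  0.0006] turn [-0.0034 -0.0005 -0.002 ]
```

View pics/w6.png

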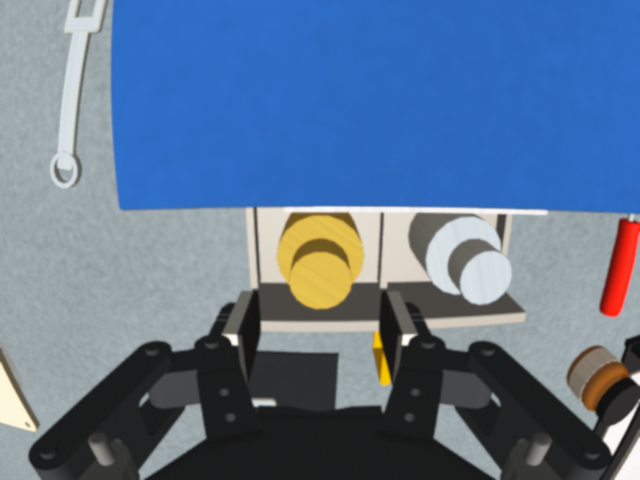

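The knob at (321,280) is centred between the jaws (mid column 320). Descend and grip.

Request:
arm_command:
  moves:
    - {"x":0.015,"y":-0.001,"z":0,"ax":0,"ay":0,"az":0}
    - {"x":0.03,"y":-0.001,"z":0,"ax":0,"ay":0,"az":0}
    - {"x":0.045,"y":-0.001,"z":0,"ax":0,"ay":0,"az":0}
    - {"x":0.053,"y":-0.001,"z":0,"ax":0,"ay":0,"az":0}
    - {"x":0.058,"y":-0.001,"z":0,"ax":0,"ay":0,"az":0}
    - {"x":0.058,"y":-0.001,"z":0,"ax":0,"ay":0,"az":0}
    - {"x":0.058,"y":-0.001,"z":0,"ax":0,"ay":0,"az":0}
    - {"x":0.058,"y":-0.001,"z":0,"ax":0,"ay":0,"az":0}

```text
t: 16.45
eef_pos: [0.4991, 0.1389, 0.0641]
ee_rot: [103.8, 89.9, 8.8]
ft_force: [-0.1, 0.7, -0.8]
opening: 0.0511
```

Request:
arm_command:
  moves:
    - {"x":0,"y":0,"z":0,"ax":0,"ay":0,"az":0}
    - {"x":0,"y":0,"z":0,"ax":0,"ay":0,"az":0}
    - {"x":0,"y":0,"z":0,"ax":0,"ay":0,"az":0}
    - {"x":0,"y":0,"z":0,"ax":0,"ay":0,"az":0}
    - {"x":0,"y":0,"z":0,"ax":0,"ay":0,"az":0}
    - {"x":0,"y":0,"z":0,"ax":0,"ay":0,"az":0}
    - {"x":0,"y":0,"z":0,"ax":0,"ay":0,"az":0}
    - {"x":0,"y":0,"z":0,"ax":0,"ay":0,"az":0}
  hand: 0
  newtons: 70

```text
t: 17.25
eef_pos: [0.4994, 0.1388, 0.0641]
ee_rot: [98.5, 89.9, 3.5]
ft_force: [0.2, -0.6, 6.2]
opening: 0.0304
```

Request:
arm_command:
  moves:
    - {"x":-0.01,"y":0,"z":0,"ax":0,"ay":0,"az":0}
    - {"x":-0.025,"y":0,"z":0,"ax":0,"ay":0,"az":0}
    - {"x":-0.045,"y":0,"z":0,"ax":0,"ay":0,"az":0}
    - {"x":-0.07,"y":0,"z":0,"ax":0,"ay":0,"az":0}
    - {"x":-0.095,"y":0,"z":0,"ax":0,"ay":0,"az":0}
    - {"x":-0.11,"y":0,"z":0,"ax":0,"ay":0,"az":0}
    - {"x":-0.12,"y":0,"z":0,"ax":0,"ay":0,"az":0}
    - {"x":-0.12,"y":0,"z":0,"ax":0,"ay":0,"az":0}

```text
t: 18.05
eef_pos: [0.498, 0.1388, 0.1835]
ee_rot: [-105.2, 90.0, 159.8]
ft_force: [0.1, 0.7, -5.3]
opening: 0.0301
```

```bash
python3 - <<'E'
from h import *
delta((.544,-.371,.16),-4.8)
E
```

```text
t 18.05 tcp [0.498  0.1388 0.1835] toolyaw -4.96 op 0.0301 F [ 0.12  0.66 -5.35]
 shift [0.0234 0.0899 0.5039] turn [-0.0027 -0.0001  0.0003]
```

The brass is held at about 5.4 N. Its bottom is 54 mm below the TCP, so the pan needs TCP z ≈ 0.119. Carrying it over at 0.18.

Request:
arm_command:
  moves:
    - {"x":0,"y":0.003,"z":0.015,"ax":0,"ay":0,"az":0}
    - {"x":0,"y":0.008,"z":0.04,"ax":0,"ay":0,"az":0}
    - {"x":0,"y":0.015,"z":0.075,"ax":0,"ay":0,"az":0}
    - {"x":0,"y":0.022,"z":0.11,"ax":0,"ay":0,"az":0}
    - {"x":0,"y":0.029,"z":0.145,"ax":0,"ay":0,"az":0}
    - {"x":0,"y":0.036,"z":0.18,"ax":0,"ay":0,"az":0}
    - {"x":0,"y":0.043,"z":0.215,"ax":0,"ay":0,"az":0}
    - {"x":0,"y":0.05,"z":0.25,"ax":0,"ay":0,"az":0}

```text
t: 18.85
eef_pos: [0.5247, -0.1162, 0.1812]
ee_rot: [-99.2, 89.8, 165.8]
ft_force: [0.9, 0.4, -6.3]
opening: 0.0303
```

Request:
arm_command:
  moves:
    - {"x":0,"y":0.006,"z":0.035,"ax":0,"ay":0,"az":0}
    - {"x":0,"y":0.012,"z":0.07,"ax":0,"ay":0,"az":0}
    - {"x":0,"y":0.018,"z":0.105,"ax":0,"ay":0,"az":0}
    - {"x":0,"y":0.024,"z":0.14,"ax":0,"ay":0,"az":0}
    - {"x":0,"y":0.03,"z":0.175,"ax":0,"ay":0,"az":0}
    - {"x":0,"y":0.036,"z":0.21,"ax":0,"ay":0,"az":0}
    - {"x":0,"y":0.039,"z":0.24,"ax":0,"ay":0,"az":0}
    - {"x":0,"y":0.04,"z":0.254,"ax":0,"ay":0,"az":0}

```text
t: 19.65
eef_pos: [0.5428, -0.3741, 0.1808]
ee_rot: [-95.0, 89.8, 169.9]
ft_force: [0.8, -0.4, -5.8]
opening: 0.0299
```

```bash
python3 - <<'E'
from h import *
delta((.544,-.371,.121),-4.8)
im,c=snap('top','top2.png')
delta((.544,-.371,.121),-4.8)
cv2.imwrite('pics/top2c.png',cv2.resize(im[130:310,180:540,::-1],None,fx=2.2,fy=2.2,interpolation=3))
E
```

```text
t 19.65 tcp [ 0.5428 -0.3741  0.1808] toolyaw -5.12 op 0.0299 F [ 0.8  -0.43 -5.84]
 shift [ 0.0598  0.0011 -0.0032] turn [-0.0056 -0.0003  0.0031]
t 19.7 tcp [ 0.5428 -0.3754  0.1809] toolyaw -5.18 op 0.0301 F [ 0.92 -2.33 -5.98]
 shift [ 0.0598  0.001  -0.0046] turn [-0.0065  0.0013  0.0028]
```

View pics/top2c.png

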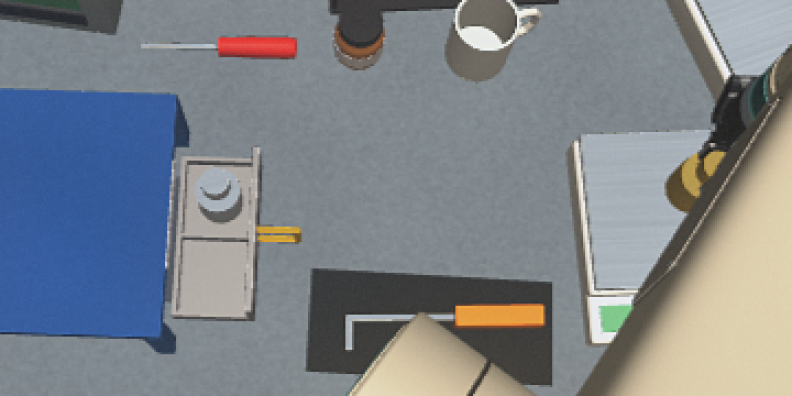

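The top view shows the sled out with steel on it, the rod wholly on the mat and the brass over the pan. Lowering it slowly.

Request:
arm_command:
  moves:
    - {"x":0.01,"y":0.001,"z":-0.003,"ax":0,"ay":0,"az":0}
    - {"x":0.022,"y":0.001,"z":-0.003,"ax":0,"ay":0,"az":0}
    - {"x":0.034,"y":0.001,"z":-0.003,"ax":0,"ay":0,"az":0}
    - {"x":0.044,"y":0.001,"z":-0.003,"ax":0,"ay":0,"az":0}
    - {"x":0.05,"y":0.001,"z":-0.003,"ax":0,"ay":0,"az":0}
    - {"x":0.055,"y":0.001,"z":-0.003,"ax":0,"ay":0,"az":0}
    - {"x":0.057,"y":0.001,"z":-0.003,"ax":0,"ay":0,"az":0}
    - {"x":0.057,"y":0.001,"z":-0.003,"ax":0,"ay":0,"az":0}

```text
t: 20.5
eef_pos: [0.5457, -0.3682, 0.1263]
ee_rot: [44.7, 90.0, -50.2]
ft_force: [-0.5, -0.1, -7.4]
opening: 0.03
```

Request:
arm_command:
  moves:
    - {"x":0.001,"y":0,"z":0,"ax":0,"ay":0,"az":0}
    - {"x":0.0015,"y":0,"z":0,"ax":0,"ay":0,"az":0}
    - {"x":0.002,"y":0,"z":0,"ax":0,"ay":0,"az":0}
    - {"x":0.0025,"y":0,"z":0,"ax":0,"ay":0,"az":0}
    - {"x":0.003,"y":0,"z":0,"ax":0,"ay":0,"az":0}
    - {"x":0.0035,"y":0,"z":0,"ax":0,"ay":0,"az":0}
    - {"x":0.004,"y":0,"z":0,"ax":0,"ay":0,"az":0}
    - {"x":0.004,"y":0,"z":0,"ax":0,"ay":0,"az":0}

```text
t: 21.3
eef_pos: [0.5456, -0.3682, 0.1222]
ee_rot: [-126.9, 90.0, 138.2]
ft_force: [-0.5, -0.3, -6.6]
opening: 0.0301
```

Still fully carried (-6.6 N); a few more millimetres.

Request:
arm_command:
  moves:
    - {"x":0.0005,"y":0,"z":0,"ax":0,"ay":0,"az":0}
    - {"x":0.001,"y":0,"z":0,"ax":0,"ay":0,"az":0}
    - {"x":0.0015,"y":0,"z":0,"ax":0,"ay":0,"az":0}
    - {"x":0.002,"y":0,"z":0,"ax":0,"ay":0,"az":0}
    - {"x":0.0025,"y":0,"z":0,"ax":0,"ay":0,"az":0}
    - {"x":0.003,"y":0,"z":0,"ax":0,"ay":0,"az":0}
    - {"x":0.003,"y":0,"z":0,"ax":0,"ay":0,"az":0}
    - {"x":0.003,"y":0,"z":0,"ax":0,"ay":0,"az":0}

```text
t: 22.1
eef_pos: [0.5457, -0.3683, 0.1193]
ee_rot: [34.9, 90.0, -60.0]
ft_force: [0.0, -0.2, -5.2]
opening: 0.03
```

Request:
arm_command:
  moves:
    - {"x":0.0005,"y":0,"z":0,"ax":0,"ay":0,"az":0}
    - {"x":0.001,"y":0,"z":0,"ax":0,"ay":0,"az":0}
    - {"x":0.001,"y":0,"z":0,"ax":0,"ay":0,"az":0}
    - {"x":0.0015,"y":0,"z":0,"ax":0,"ay":0,"az":0}
    - {"x":0.0015,"y":0,"z":0,"ax":0,"ay":0,"az":0}
    - {"x":0.0015,"y":0,"z":0,"ax":0,"ay":0,"az":0}
    - {"x":0.0015,"y":0,"z":0,"ax":0,"ay":0,"az":0}
    - {"x":0.0015,"y":0,"z":0,"ax":0,"ay":0,"az":0}

```text
t: 22.9
eef_pos: [0.546, -0.3685, 0.1192]
ee_rot: [49.4, 89.9, -45.6]
ft_force: [-3.1, 1.1, 5.4]
opening: 0.0298
```

The force turned to +5.4 N, so the weight is on the pan. Open and lift away.

Request:
arm_command:
  moves:
    - {"x":0,"y":0,"z":0,"ax":0,"ay":0,"az":0}
    - {"x":0,"y":0,"z":0,"ax":0,"ay":0,"az":0}
    - {"x":0,"y":0,"z":0,"ax":0,"ay":0,"az":0}
    - {"x":0,"y":0,"z":0,"ax":0,"ay":0,"az":0}
    - {"x":0,"y":0,"z":0,"ax":0,"ay":0,"az":0}
    - {"x":0,"y":0,"z":0,"ax":0,"ay":0,"az":0}
    - {"x":0,"y":0,"z":0,"ax":0,"ay":0,"az":0}
    - {"x":0,"y":0,"z":0,"ax":0,"ay":0,"az":0}
  hand: 65

```text
t: 23.7
eef_pos: [0.5457, -0.3682, 0.1178]
ee_rot: [123.1, 90.0, 28.1]
ft_force: [-0.4, -0.0, 0.4]
opening: 0.0556
```

Request:
arm_command:
  moves:
    - {"x":-0.015,"y":0,"z":0,"ax":0,"ay":0,"az":0}
    - {"x":-0.04,"y":0,"z":0,"ax":0,"ay":0,"az":0}
    - {"x":-0.07,"y":0,"z":0,"ax":0,"ay":0,"az":0}
    - {"x":-0.1,"y":0,"z":0,"ax":0,"ay":0,"az":0}
    - {"x":-0.11,"y":0,"z":0.02,"ax":0,"ay":0,"az":0}
    - {"x":-0.11,"y":0,"z":0.05,"ax":0,"ay":0,"az":0}
    - {"x":-0.11,"y":0,"z":0.08,"ax":0,"ay":0,"az":0}
    - {"x":-0.11,"y":0,"z":0.08,"ax":0,"ay":0,"az":0}

```text
t: 24.5
eef_pos: [0.5385, -0.4517, 0.2292]
ee_rot: [31.5, 89.8, -63.6]
ft_force: [-0.3, 0.1, -0.4]
opening: 0.0553
```

```bash
python3 - <<'E'
from h import *
delta((.544,-.371,.121),-4.8)
im,c=snap('wrist','w7.png')
im2,c2=snap('scene','scene2.png')
H,S,V=cv2.split(cv2.cvtColor(im,cv2.COLOR_RGB2HSV))
m=((H>15)&(H<30)&(S>110)&(V>60)).astype(np.uint8)
n,l,st,ce=cv2.connectedComponentsWithStats(m)
for i in range(1,n):
    if st[i,4]>300: print(st[i],ce[i].round(1),atz(c,*ce[i],.13,True).round(3))
E
```

```text
t 24.5 tcp [ 0.5385 -0.4517  0.2292] toolyaw -5.15 op 0.0553 F [-0.31  0.13 -0.37]
 shift [ 0.1079 -0.002  -0.0812] turn [-0.006   0.0031 -0.0019]
[ 12  61  32  32 380] [27.8 76.6] [ 0.319 -0.296  0.13 ]
[ 283   78   75   73 4200] [319.9 114.2] [ 0.546 -0.369  0.13 ]
```

View pics/scene2.png

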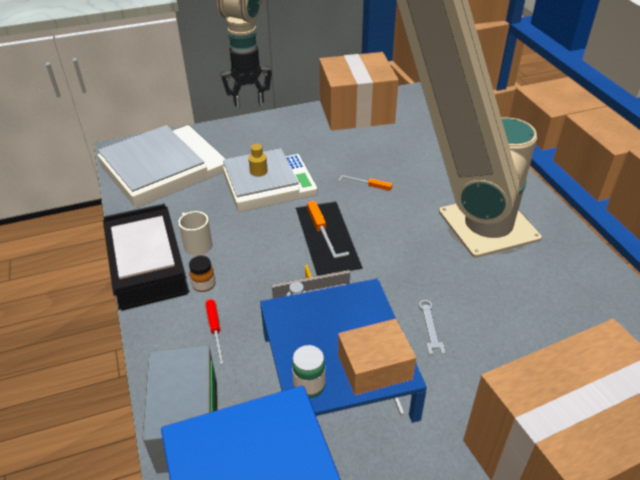

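The scene view shows brass upright on the pan (258,160), the rod on its mat (325,230), the sled out with steel on it (297,288), and the bystanders where they were. The wrist measurement puts the brass at (0.546,-0.369), about 3 mm from the pan centre. The gripper is clear, so I'm handing in.

```bash
python3 -c "
from station import r
print(r.job_done())"
```

```text
the job is handed in; nothing more can be done
None
```

The job is done and handed in at about 24.6 s of the 67 s allowed; the interface reported no verdict.

I pulled the sled out with the hook rod and laid the rod back flat on its mat. Then I lifted the brass weight by its knob, set it on the pan of the small scale and let go.

- **Sled:** the pictures put it about 190 mm out, and the pull force rose from about 3 N to about 7 N at the stop. The last pictures still show it out.
- **Brass weight:** it stands upright about 3 mm from the pan centre. On touchdown the wrist force went from −5 N to +5 N, far below the 80 N limit.
- **Steel weight and bystanders:** the steel weight stands on the sled, and the bystanders look unmoved in the last scene picture. I did not measure their positions.
- **Rod:** it lies about 6 mm from where it started, and the top view shows it wholly on the mat.

**Not checked:** my view of the last wrist close-up was refused because I had reached the 12-picture limit. I used it only for the brass position above. No measurements disagreed. I first read the brass about 1.5 mm off and corrected that before gripping.

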